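Clear the wrong sanding drum out of the yellow case

TASK

Swing the hinged lid of the yellow case fully open (upright or leaning back) and check the three sanding drums inside against the layout card lying right in front of that case: the card shows one disc for each colour that belongs, in any bay. Take out the one drum whose colour is not on that card and set it down upright in the red tray without dropping it. Leave the other two drums standing in their bays and leave the lid standing open.

Things in the scene. Friction and masses are not known exactly. Their poses are not given: they have to be found in the camera images.
- case: open-topped yellow plastic case with a yellow lid, fixed to the table: 140 mm along its x, 250 mm along its y, 80 mm high, walls and floor 5 mm thick. Three bays in a row along its y, centres at y = -80, 0 and +80 mm (x = 0), parted by ribs only 15 mm high; one drum stands in each, within 6 mm of the bay's centre. Origin: centre of the underside; x points away from the robot (front face at x = -70 mm), z up.
- case_lid (a joint): opening angle of the yellow lid in rad: 0 shut, 1.9 the stop (leaning back, away from the robot). It starts nearly shut, at 0 to 0.12. The hinge line runs along the case's y through its rear top edge (case frame x = +70, z = 80.5 mm). Lid plate 140 x 250 mm, 8 mm thick, 0.15 kg. The hinge is stiff: the lid stays at any angle it is left at; opening it takes about 2 N at the handle.
- case_lid_handle (a point): middle of the round black bar handle on the lid: 11 mm thick, 100 mm long, parallel to the hinge, 35 mm above the lid's top face, a leg at each end. Lid shut: case frame x = -62, y = 0, z = 123.5 mm (132 mm before the hinge line, 43 mm above it). It goes up and over with the lid, to its far side. Grip across it from above and lead it round, tilting part of the way; it turns between the fingers.
- drum_blue: blue sanding drum standing upright in one bay of the yellow case (which bay varies): sleeve 39 mm in diameter, 40 mm high in all, with a steel hub 18 mm in diameter standing 28 mm above it on the same axis (total height 68 mm); 0.15 kg. Grip it from above by the hub, or by the sleeve. Origin: centre of the underside; z up the axis.
- drum_orange: orange sanding drum standing upright in one bay of the yellow case (which bay varies): sleeve 39 mm in diameter, 40 mm high in all, with a steel hub 18 mm in diameter standing 28 mm above it on the same axis (total height 68 mm); 0.15 kg. Grip it from above by the hub, or by the sleeve. Origin: centre of the underside; z up the axis.
- drum_green: green sanding drum standing upright in one bay of the yellow case (which bay varies): sleeve 39 mm in diameter, 40 mm high in all, with a steel hub 18 mm in diameter standing 28 mm above it on the same axis (total height 68 mm); 0.15 kg. Grip it from above by the hub, or by the sleeve. Green always belongs in the yellow case. Origin: centre of the underside; z up the axis.
- card_blue: white layout card, 70 x 110 x 3 mm, fixed flat on the table, with two coloured discs 38 mm in diameter: green and blue. It lies either right in front of the yellow case (its centre 125 to 135 mm from the case's centre) and is then the yellow case's layout, or in front of the shut grey case to the robot's left (more than 250 mm away), and then does not concern this job. Origin: centre of its underside.
- card_orange: white layout card, 70 x 110 x 3 mm, fixed flat on the table, with two coloured discs 38 mm in diameter: green and orange. It lies either right in front of the yellow case (its centre 125 to 135 mm from the case's centre) and is then the yellow case's layout, or in front of the shut grey case to the robot's left (more than 250 mm away), and then does not concern this job. Origin: centre of its underside.
- tray: empty open red tray for misplaced parts, fixed to the table on the robot's right: 150 x 150 mm, 30 mm high, walls and floor 4 mm thick. Origin: centre of its underside; z up.
Not all that is in view belongs to the job. Leave any black look-alike of the card_orange alone. Of the things that look like the tray, take the one that is farthest to the robot's right at the start.

How it is judged:
By the outcome, as a careful person would: the job done as asked, in the order asked, and still so for the second after the job is handed in, with the robot touching nothing.
It also fails if it takes over 51 s, if anything falls off the work surface, if the arm or the gripper's body presses on something with over 40 N, if the wrist force passes 120 N, or if a joint passes its speed limit or range.

ROBOT

A 6-joint arm with a two-finger parallel gripper is mounted at the origin on the work surface. World frame = base frame: x ahead of the robot, y to its left, z up, the work surface at z = 0. Lengths are in m, angles in rad, forces in N, time in s.
With the tool pointing down it reaches from about 0.35 to 0.775 m from the base axis. Payload 7.3 kg.
Tool frame: the origin (TCP) lies on the centre line of the jaws, within the pads' length; the fingertips stand 17 mm ahead of it and the grasp point (between the pads) lies 2 mm behind it (robot.tip_extent is the distance from the TCP to the fingertips, in m); z points along the fingers, y is the line along which they close (so a half turn about z gives the same grasp; the last joint's range is limited). The gripper opens to 92 mm and grips with 3 to 60 N. Pads are 19 mm wide; open, the fingers measure 130 mm over their backs; the gripper's body (75 mm by 190 mm) begins 47 mm behind the grasp point.
Start: joints at [-1.34, 0.342, 1.524, -0, 1.275, -0.146], TCP at [0.193, -0.488, 0.244] pointing down, gripper open.
Joint ranges: [-2.53, 2.53], [-0.77, 2.02], [0.04, 2.7], [-1, 4.14], [0.28, 2.66], [-3.11, 3.11]. Speed limits (rad/s): [2.57, 2.57, 3.14, 3.14, 3.14, 3.14].

INTERFACE

Orientations are given as [roll, pitch, yaw] about the fixed x, y, z axes, in that order (R = Rz(yaw) Ry(pitch) Rx(roll)).
In Python, from cell import robot gives the robot as it stands.
- The arm moves only by the tool step_arm, never from a script. Its argument "motion" is a list of rows, each a list of 2 entries, a list of its own where there are three numbers: the shift along the tool's x, y, z in units of 60 mm (1.0 is 60 mm), then the turn about the tool's z in rad. In form: [[[x, y, z], spin], ...]. A call has 1 to 10 rows; each row is the pose to reach, as a shift and turn from the pose commanded when the call began, along the tool's axes at that moment; what a row does not reach only later rows make up. A row lasts 1/8 s, in which the tool goes at most 62.5 mm and 10.7 degrees, less where a joint would pass 70% of its speed; a pose out of reach is approached as far as the arm can. A call with a gripper value outside its range is refused whole. "hand" is the closure in counts, from 0 (fully open) to 255 (shut), set as the call begins (left out, the last holds). The fingers move at their own pace and stop on an object; "squeeze" is the grip in N (left out, the last holds). Time passes only in rows, so rows that repeat a pose let the fingers close. It gives the time, the measured TCP pose, the force, the opening and the grip force at its end, in the units of the state.
- robot.observe(): the state, without advancing time (a new reading comes with each control period).
- robot.read_camera(name): name is "scene" or "side" or "wrist"; returns a dict with "pixels" (384x512x3 uint8, red, green, blue), "intrinsics" (3x3 intrinsics, pixels), "xyz" and "rotation" of the camera in the world; the wrist camera has in their place "T_tool_cam" (4x4, takes a point from camera to tool coordinates, whose origin is the TCP and whose axes are the flange's). Camera axes: x right, y up, looking along -z (the intrinsics and any distortion apply to the point x, -y, -z); pixel columns grow to the right and rows downward; lengths in m; the calibration is good to about 2 mm. A picture is of the moment at which its call begins: read the wrist's pose just before it. There is no depth.
- robot.hand_in(): hands the job in; it is judged then, once.
The state is a dict: "time": time; "qpos": joint angles; "qvel": joint speeds; "joint_efforts": joint torques, N m; "tool_pos": TCP position; "tool_rot": TCP orientation; "contact_force": force on the tool from outside, world axes, zero at the start; "torque": the same for the moment, N m; "opening": finger opening in m; "grip_force": force on a finger pad.
Only numpy, scipy, OpenCV 4.12 (cv2) and the standard library are available. Lean on these libraries where they do the work, as an engineer would, in place of code of your own. Each camera call takes 0.05 s, during which the arm holds its last target. There are 200 camera calls.

## Working session

There is one attempt and no reset: what is moved stays moved. The work goes in short steps, Python scripts to look and compute and a tool call to move; the robot and the scene stay as the last step left them, time stands still between calls to the robot, and variables do not carry over. Pictures are saved under pics/ and viewed, at most 10 in all, crops included, and the job is handed in when it is done.

Besides the shell and the picture viewer there is one more tool, called after ">>>" as name(argument=value, ...) on one line, values as JSON. step_arm: Moves the arm, as the interface text tells. Its arguments: {"type":"object","properties":{"motion":{"type":"array"},"hand":{"type":"number"},"squeeze":{"type":"number"}},"required":["motion"]}

```bash
mkdir -p pics; ls
python3 - <<'E'
from cell import robot
import cv2,numpy as np,pickle
s=robot.observe();print({k:np.round(v,3) for k,v in s.items()}, robot.tip_extent)
ims=[]
for n in ['scene','side']:
    c=robot.read_camera(n);pickle.dump(c,open(f'{n}0.pkl','wb'))
    print(n,c['intrinsics'],c['xyz'],c['rotation'],c.keys())
    cv2.imwrite(f'pics/{n}0.png',c['pixels'][:,:,::-1])
E
```

```text
pics
{'time': np.float64(0.0), 'qpos': array([-1.34 ,  0.343,  1.525, -0.   ,  1.275, -0.146]), 'qvel': array([ 0.001, -0.002, -0.   , -0.002,  0.001,  0.   ]), 'joint_efforts': array([-3.0000e-03, -4.3125e+01, -2.4422e+01,  7.1000e-02,  5.6000e-02,
       -0.0000e+00]), 'tool_pos': array([ 0.193, -0.488,  0.243]), 'tool_rot': array([-3.14 , -0.   ,  0.377]), 'contact_force': array([-0.05 , -0.258,  0.236]), 'torque': array([-0.03 , -0.04 ,  0.041]), 'grip_force': np.float64(0.0), 'opening': np.float64(0.092)} 0.017
scene [[436.42082541   0.         253.28674505]
 [  0.         436.42082541 192.96208836]
 [  0.           0.           1.        ]] [0.78347856 0.5624765  1.18466996] [0.52325662 0.00383543 2.51521276] dict_keys(['pixels', 'intrinsics', 'xyz', 'rotation'])
side [[382.5932733    0.         255.99479861]
 [  0.         382.5932733  195.00282791]
 [  0.           0.           1.        ]] [0.17476208 0.76487798 0.78401243] [ 0.84408696 -0.00960743 -2.76472475] dict_keys(['pixels', 'intrinsics', 'xyz', 'rotation'])
```

View pics/scene0.png

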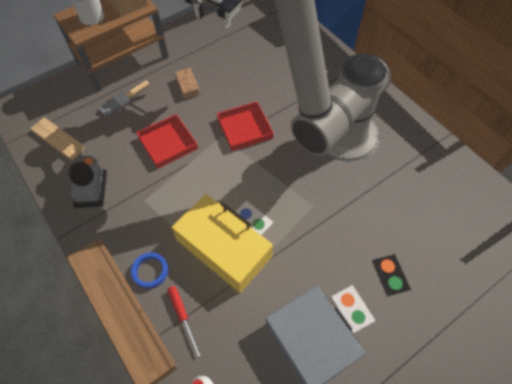

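View pics/side0.png

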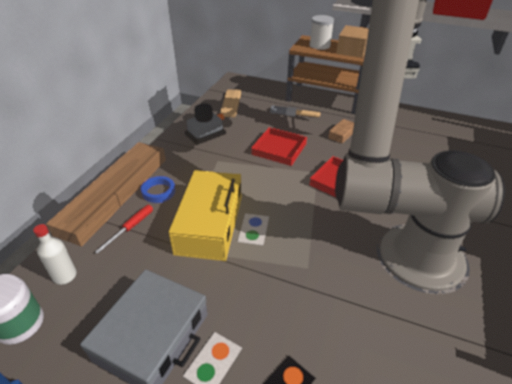

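The card in front of the yellow case (scene (253,217), side (254,229)) shows blue and green, so orange is the odd drum. There are two red trays, at scene (167,141) and (245,126). I'll compute their y positions and confirm in a crop.

```bash
cat > h.py <<'E'
import numpy as np,cv2,pickle
from scipy.spatial.transform import Rotation as R
def cam(c,tool=None):
    "returns K, R (world from cv-cam), origin"
    F=np.diag([1,-1,-1.])
    if 'T_tool_cam' in c:
        T=c['T_tool_cam'];Rt=R.from_euler('xyz',tool['tool_rot']).as_matrix()
        return c['intrinsics'],Rt@T[:3,:3]@F,Rt@T[:3,3]+tool['tool_pos']
    return c['intrinsics'],R.from_euler('xyz',c['rotation']).as_matrix()@F,np.array(c['xyz'])
def proj(C,P):
    K,Rm,o=C;p=(np.atleast_2d(P)-o)@Rm@K.T;return p[:,:2]/p[:,2:]
def ray(C,uv):
    K,Rm,o=C;d=Rm@np.linalg.solve(K,[*uv,1]);return d/np.linalg.norm(d)
def atz(C,uv,z):
    d=ray(C,uv);return C[2]+d*(z-C[2][2])/d[2]
def tri(C1,u1,C2,u2):
    d1,d2=ray(C1,u1),ray(C2,u2);t=np.linalg.lstsq(np.c_[d1,-d2],C2[2]-C1[2],rcond=None)[0]
    a,b=C1[2]+d1*t[0],C2[2]+d2*t[1];return (a+b)/2,np.linalg.norm(a-b)
E
python3 - <<'E'
from h import *
a=pickle.load(open('scene0.pkl','rb'));b=pickle.load(open('side0.pkl','rb'))
A,B=cam(a),cam(b)
for n,u in dict(tray1=(167,141),tray2=(245,126)).items(): print(n,atz(A,u,.01))
hsv=lambda c:cv2.cvtColor(c['pixels'],cv2.COLOR_RGB2HSV)
m=cv2.inRange(hsv(a),(0,150,60),(8,255,255))|cv2.inRange(hsv(a),(172,150,60),(180,255,255))
n,l,st,ce=cv2.connectedComponentsWithStats(m)
for i in range(1,n):
    if st[i,4]>300:
        k,_=cv2.findContours((l==i).astype('u1'),0,2)[:2];print(st[i],ce[i],cv2.minAreaRect(np.vstack(k)))
print('card',[atz(A,u,.003) for u in [(246,214),(259,224)]],[atz(B,u,.003) for u in [(256,222),(252,236)]])
s1=cv2.resize(a['pixels'][185:300,160:290],None,fx=4,fy=4,interpolation=2)
s2=cv2.resize(b['pixels'][155:270,165:265],None,fx=4,fy=4,interpolation=2)[:, :280] if 0 else cv2.resize(b['pixels'][160:265,165:275],None,fx=2.4,fy=2.4,interpolation=2)
s3=cv2.resize(a['pixels'][95:175,130:280],None,fx=1.7,fy=1.7)
o=np.zeros((460,790,3),'u1');o[:460,:520]=s1;o[:s2.shape[0],525:525+s2.shape[1]]=s2;o[260:260+s3.shape[0],525:525+s3.shape[1]]=s3
cv2.imwrite('pics/crop1.png',o[:,:,::-1])
E
```

```text
tray1 [ 0.50551794 -0.32093942  0.01      ]
tray2 [ 0.25821329 -0.2193267   0.01      ]
[ 218  103   55   47 1669] [244.47094068 125.78430198] ((245.0500030517578, 125.14999389648438), (39.528465270996094, 46.80170822143555), 71.56504821777344)
[ 137  116   60   51 1773] [166.43485618 140.43654822] ((167.1000213623047, 139.20001220703125), (40.696434020996094, 48.299068450927734), 63.43495178222656)
card [array([0.44875712, 0.05435011, 0.003     ]), array([0.43671973, 0.10478471, 0.003     ])] [array([0.44852377, 0.05275557, 0.003     ]), array([0.43898721, 0.10665387, 0.003     ])]
```

View pics/crop1.png

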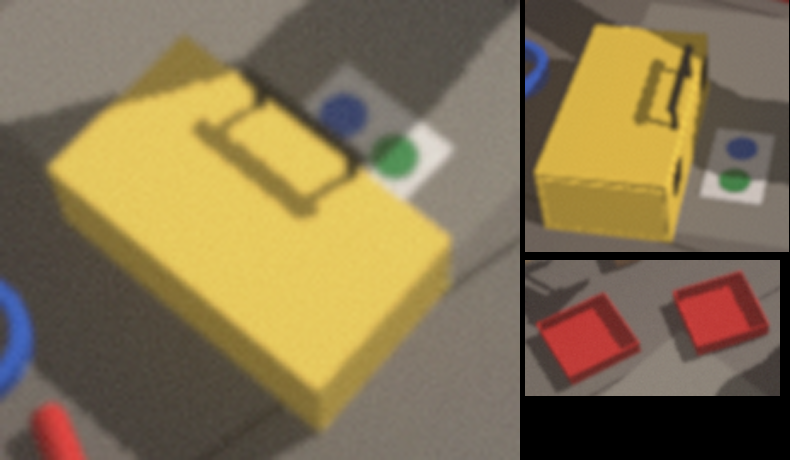

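Run:
```python
from h import *
from scipy.optimize import least_squares
a=pickle.load(open('scene0.pkl','rb'));b=pickle.load(open('side0.pkl','rb'))
A,B=cam(a),cam(b)
sc=lambda x,y:(160+x/4,185+y/4); sd=lambda x,y:(165+(x-525)/2.4,160+y/2.4)
L=lambda x,y,z:('l',x,y,z); Cc=lambda x,y,z:('c',x,y,z)
obs=[(A,L(-.14,-.125,.008),sc(185,37)),(A,L(0,-.125,.008),sc(48,168)),(A,L(0,.125,.008),sc(320,390)),(A,L(-.14,.125,.008),sc(452,238)),
(A,L(-.132,-.05,.043),sc(262,97)),(A,L(-.132,.05,.043),sc(353,165)),
(B,L(-.132,-.05,.043),sd(688,48)),(B,L(-.132,.05,.043),sd(674,122)),
(B,L(0,.125,.008),sd(537,178)),(B,L(-.14,.125,.008),sd(668,188)),(B,L(-.14,-.125,.008),sd(708,35)),
(B,Cc(.07,.125,0),sd(545,228)),(B,Cc(-.07,.125,0),sd(672,240)),(A,Cc(.07,.125,0),sc(320,430))]
def pt(p,q):
    x,y,w,al=p;k,X,Y,Z=q
    if k=='l': X,Z=.07+X*np.cos(al)+Z*np.sin(al),.0805-X*np.sin(al)+Z*np.cos(al)
    return np.array([x+X*np.cos(w)-Y*np.sin(w),y+X*np.sin(w)+Y*np.cos(w),Z])
f=lambda p:np.concatenate([proj(C,pt(p,q))[0]-u for C,q,u in obs])
r=least_squares(f,[.55,.1,.2,.05],loss='soft_l1')
p=r.x;print(p,'std',np.sqrt(np.diag(np.linalg.inv(r.jac.T@r.jac))));print(np.round(f(p).reshape(-1,2),1).tolist())
print('handle',pt(p,L(-.132,0,.043)),'hinge',pt(p,L(0,0,0)))
for s,q in [((262,97),(688,48)),((353,165),(674,122))]:print(tri(A,sc(*s),B,sd(*q)))
# tray
h=cv2.cvtColor(a['pixels'],cv2.COLOR_RGB2HSV);m=cv2.inRange(h,(0,150,60),(8,255,255))|cv2.inRange(h,(172,150,60),(180,255,255))
n,l,st,ce=cv2.connectedComponentsWithStats(m);i=l[140,167]
pp=np.argwhere(l==i)[:,::-1];hull=cv2.convexHull(pp.astype(np.float32))[:,0]
def g(q):
    c=np.array([(sx*.075,sy*.075,z) for sx in(-1,1) for sy in(-1,1) for z in(0,.03)]);rr=np.array([[np.cos(q[2]),-np.sin(q[2])],[np.sin(q[2]),np.cos(q[2])]])
    P=np.c_[c[:,:2]@rr.T+q[:2],c[:,2]];hh=cv2.convexHull(proj(A,P).astype(np.float32))
    return [cv2.pointPolygonTest(hh,(float(u),float(v)),True) for u,v in hull]
best=min((least_squares(g,[.5,-.32,w],diff_step=1e-3) for w in np.arange(-.7,.8,.2)),key=lambda r:r.cost);print('tray',best.x,best.cost)
```

```text
[ 0.56631445  0.10680737  0.2479559  -0.0074161 ] std [0.00112152 0.00131604 0.00797082 0.01921887]
[[-0.5, -0.4], [-0.7, 0.2], [-0.6, 0.7], [0.1, 0.4], [-3.1, -4.8], [1.8, -1.0], [0.9, 1.7], [-0.1, -3.9], [-1.1, -1.6], [0.4, 0.4], [-0.0, 0.4], [0.3, 0.7], [0.2, 1.5], [0.4, 0.9]]
handle [0.50590503 0.09151378 0.1225199 ] hinge [0.63417358 0.12398697 0.0805    ]
(array([0.51841176, 0.06070783, 0.13617948]), np.float64(0.01403378121252686))
(array([0.49545244, 0.13387488, 0.10426944]), np.float64(0.003648099009176945))
tray [ 0.50445443 -0.3210643  -0.07695861] 7.710573875128561
```

>>> step_arm(motion=[[[0.84,-0.7,0],-0.18],[[1.68,-1.41,0],-0.36],[[2.52,-2.12,0],-0.54],[[3.36,-2.82,0],-0.72],[[4.2,-3.53,0],-0.9],[[5.04,-4.24,0],-1.08],[[5.88,-4.94,0],-1.26],[[6.73,-5.65,0.1],-1.44],[[7.56,-6.35,0.2],-1.44],[[8.4,-7.06,0.4],-1.44]], hand=0, squeeze=15)

```text
time: 1.35
tool_pos: [0.4904, 0.0629, 0.2248]
tool_rot: [3.141, 0.0, 1.817]
contact_force: [0.8, 0.3, 1.1]
opening: 0.0918
grip_force: 0.0
```

>>> step_arm(motion=[[[0,0,0],0],[[0,0,0],0],[[0,0,0],0]])

```text
time: 1.72
tool_pos: [0.4893, 0.0596, 0.2251]
tool_rot: [-3.141, 0.0, 1.815]
contact_force: [0.5, -0.5, 0.2]
opening: 0.0917
grip_force: 0.0
```

```bash
cat >> h.py <<'E'
def shift(s,target,yaw=None):
    "units along tool axes, spin, from measured pose"
    Rt=R.from_euler('xyz',s['tool_rot']).as_matrix()
    return np.round(Rt.T@(np.array(target)-s['tool_pos'])/.06,3), None if yaw is None else round(-(yaw-s['tool_rot'][2]),3)
E
python3 - <<'E'
from h import *
from cell import robot
s=robot.observe();print(s['time'],s['tool_pos'],s['tool_rot'],np.round(s['contact_force'],1))
c=robot.read_camera('wrist');C=cam(c,s);print(c['T_tool_cam'])
cy,sy=np.cos(.248),np.sin(.248)
P=[[.506-y*sy,.0915+y*cy,.123] for y in(-.05,0,.05)]
print(proj(C,P))
cv2.imwrite('pics/w1.png',c['pixels'][:,:,::-1]);pickle.dump((c,s),open('w1.pkl','wb'))
E
```

```text
1.725 [0.48932893 0.0596312  0.22509367] [-3.14149419e+00  3.40581506e-04  1.81506600e+00] [ 0.5 -0.5  0.2]
[[-1.38481392e-03  9.62708947e-01  2.70535702e-01  7.31352373e-02]
 [ 9.99998766e-01  1.53372341e-03 -3.39020081e-04  8.66049716e-04]
 [-7.41304605e-04  2.70534899e-01 -9.62709883e-01 -1.42086630e-01]
 [ 0.00000000e+00  0.00000000e+00  0.00000000e+00  1.00000000e+00]]
[[278.19137315 217.92930627]
 [279.20545006 167.79992556]
 [280.33689476 111.86864333]]
```

View pics/w1.png

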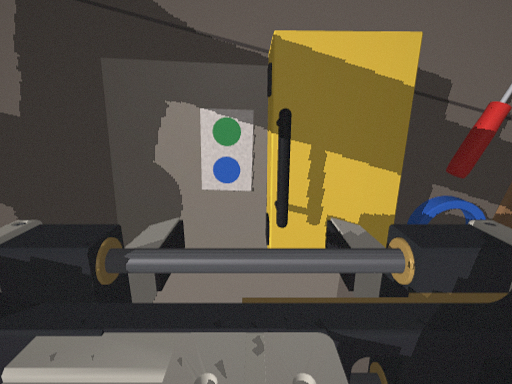

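The wrist view confirms green (227,131) and blue (227,170) on the card. The bar runs from (286,112) to (282,224), slightly beyond the prediction, so I'll estimate the lid angle from all three cameras.

Run:
```python
from h import *
from scipy.optimize import least_squares
a=pickle.load(open('scene0.pkl','rb'));b=pickle.load(open('side0.pkl','rb'));c,s=pickle.load(open('w1.pkl','rb'))
A,B,W=cam(a),cam(b),cam(c,s)
def hd(al,dw=0,yy=0):
    w=.248+dw;X,Z=.07-.132*np.cos(al)+.043*np.sin(al),.0805+.132*np.sin(al)+.043*np.cos(al)
    return np.array([.5663+X*np.cos(w)-yy*np.sin(w),.1068+X*np.sin(w)+yy*np.cos(w),Z])
for al in (0,.06,.12):
    print(al,hd(al).round(4),[proj(W,[hd(al,0,y)])[0].round(1) for y in(-.05,.05)],[proj(A,[hd(al,0,y)])[0].round(1) for y in(-.05,.05)],[proj(B,[hd(al,0,y)])[0].round(1) for y in(-.05,.05)])
# dark bar pixels in scene & side on yellow: bar silhouettes
for C,n,(x0,y0,x1,y1) in ((a,'A',(215,195,260,235)),(b,'B',(215,172,245,222))):
    g=c_=C['pixels'][y0:y1,x0:x1].max(2);m=(g<50).astype('u1');k,l,st,ce=cv2.connectedComponentsWithStats(m);
    for i in range(1,k):
        if st[i,4]>8: print(n,st[i]+[x0,y0,0,0,0],ce[i]+[x0,y0])
```

```text
0 [0.5062 0.0916 0.1235] [array([278.5, 218.1]), array([280.6, 111.8])] [array([222.3, 204.3]), array([250. , 225.2])] [array([233.7, 181.4]), array([226.8, 206.6])]
0.06 [0.5089 0.0923 0.1313] [array([282.1, 221.1]), array([284.8, 111.7])] [array([221.4, 203.6]), array([249.2, 224.7])] [array([232.6, 179.1]), array([225.6, 204.2])]
0.12 [0.5121 0.0931 0.139 ] [array([286.5, 224.2]), array([289.8, 111.5])] [array([220.4, 203.1]), array([248.4, 224.3])] [array([231.3, 176.8]), array([224.2, 201.8])]
```

>>> step_arm(motion=[[[0.445,0.449,0],0],[[0.445,0.449,0.4],0],[[0.445,0.449,0.9],0],[[0.445,0.449,1.4],0],[[0.445,0.449,1.6],0],[[0.445,0.449,1.6],0]])

```text
time: 2.52
tool_pos: [0.5092, 0.0926, 0.1289]
tool_rot: [-3.141, -0.0, 1.816]
contact_force: [-0.1, -1.0, 0.1]
opening: 0.0918
grip_force: 0.0
```

>>> step_arm(motion=[[[0,0,0],0],[[0,0,0],0],[[0,0,0],0],[[0,0,0],0],[[0,0,0],0],[[0,0,0],0]], hand=255, squeeze=15)

```text
time: 3.28
tool_pos: [0.5093, 0.0933, 0.1289]
tool_rot: [-3.142, 0.0, 1.817]
contact_force: [-0.8, 0.7, 0.6]
opening: 0.0363
grip_force: 0.0
```

>>> step_arm(motion=[[[0,0,0],0],[[0,0,0],0],[[0,0,0],0],[[0,0,0],0]])

```text
time: 3.78
tool_pos: [0.5078, 0.0929, 0.1285]
tool_rot: [-3.138, -0.0, 1.817]
contact_force: [-4.5, -2.5, 1.2]
opening: 0.01
grip_force: 15.0
```

Run:
```python
from h import *
a0=.06
for a1 in np.arange(a0,1.86,.1):
    f=lambda al:np.array([-.132*np.cos(al)+.043*np.sin(al),.132*np.sin(al)+.043*np.cos(al)])
    d=(f(a1)-f(a0))/.06;print(round(a1,2),d.round(2))
```

```text
0.06 [0. 0.]
0.16 [0.1  0.21]
0.26 [0.21 0.41]
0.36 [0.35 0.6 ]
0.46 [0.5  0.77]
0.56 [0.67 0.93]
0.66 [0.85 1.07]
0.76 [1.05 1.19]
0.86 [1.26 1.29]
0.96 [1.48 1.37]
1.06 [1.7  1.42]
1.16 [1.93 1.46]
1.26 [2.16 1.47]
1.36 [2.39 1.45]
1.46 [2.62 1.42]
1.56 [2.85 1.36]
1.66 [3.06 1.28]
1.76 [3.27 1.18]
```

>>> step_arm(motion=[[[0,0.05,-0.1],0],[[0,0.1,-0.21],0],[[0,0.15,-0.31],0],[[0,0.21,-0.41],0],[[0,0.28,-0.5],0],[[0,0.35,-0.6],0],[[0,0.42,-0.69],0],[[0,0.5,-0.77],0],[[0,0.5,-0.77],0]])

```text
time: 4.9
tool_pos: [0.5341, 0.0995, 0.1759]
tool_rot: [-3.131, 0.0, 1.817]
contact_force: [-20.6, -6.9, 17.3]
opening: 0.0101
grip_force: 15.0
```

>>> step_arm(motion=[[[0,0.0,-0.07],0],[[0,0.08,-0.15],0],[[0,0.17,-0.23],0],[[0,0.26,-0.3],0],[[0,0.35,-0.37],0],[[0,0.45,-0.43],0],[[0,0.55,-0.49],0],[[0,0.65,-0.54],0],[[0,0.76,-0.59],0],[[0,0.76,-0.59],0]])

```text
time: 6.15
tool_pos: [0.5832, 0.1116, 0.2117]
tool_rot: [3.14, 0.001, 1.817]
contact_force: [-2.2, -1.5, 7.3]
opening: 0.0107
grip_force: 15.0
```

>>> step_arm(motion=[[[0,0.11,-0.06],0],[[0,0.22,-0.1],0],[[0,0.33,-0.13],0],[[0,0.44,-0.15],0],[[0,0.55,-0.18],0],[[0,0.67,-0.19],0],[[0,0.78,-0.2],0],[[0,0.9,-0.2],0],[[0,0.9,-0.2],0]])

```text
time: 7.28
tool_pos: [0.636, 0.1249, 0.2224]
tool_rot: [3.14, 0.0, 1.817]
contact_force: [1.1, -3.9, 0.9]
opening: 0.0105
grip_force: 15.0
```

>>> step_arm(motion=[[[0,0.12,0.01],0],[[0,0.23,0.02],0],[[0,0.35,0.03],0],[[0,0.46,0.05],0],[[0,0.58,0.08],0],[[0,0.69,0.11],0],[[0,0.8,0.15],0],[[0,0.9,0.19],0],[[0,1.01,0.24],0],[[0,1.1,0.28],0]])

```text
time: 8.52
tool_pos: [0.6993, 0.141, 0.2053]
tool_rot: [-3.141, -0.0, 1.817]
contact_force: [-1.7, -3.0, 0.4]
opening: 0.0106
grip_force: 15.0
```

>>> step_arm(motion=[[[0,0,0],0],[[0,0,0],0]])

```text
time: 8.78
tool_pos: [0.699, 0.141, 0.2053]
tool_rot: [-3.141, -0.0, 1.817]
contact_force: [0.0, -2.4, -1.7]
opening: 0.0102
grip_force: 15.0
```

>>> step_arm(motion=[[[0,0,0],0],[[0,0,0],0],[[0,0,0],0]], hand=205)

```text
time: 9.15
tool_pos: [0.6989, 0.1414, 0.206]
tool_rot: [3.141, -0.0, 1.817]
contact_force: [-0.4, -0.2, 0.3]
opening: 0.018
grip_force: 0.0
```

>>> step_arm(motion=[[[0,0,-0.15],0],[[0,0,-0.4],0],[[0,0,-0.8],0],[[0,0,-1.1],0],[[0,0,-1.1],0]])

```text
time: 9.78
tool_pos: [0.6998, 0.141, 0.2748]
tool_rot: [3.136, 0.001, 1.817]
contact_force: [0.3, -0.3, 0.3]
opening: 0.0177
grip_force: 0.0
```

>>> step_arm(motion=[[[0,-0.5,0],0],[[0,-1.0,0],-0.18],[[0,-1.6,0],-0.36],[[0,-2.1,0],-0.54],[[0,-2.6,0],-0.72],[[0,-2.6,0],-0.9],[[0,-2.6,0],-1.08],[[0,-2.6,0],-1.26],[[0,-2.6,0],-1.44],[[0,-2.6,0],-1.57]], hand=110)

```text
time: 11.02
tool_pos: [0.5474, 0.1029, 0.2713]
tool_rot: [3.141, -0.001, -2.892]
contact_force: [0.6, 0.1, -0.9]
opening: 0.0524
grip_force: 0.0
```

>>> step_arm(motion=[[[0,0,0],0],[[0,0,0],0],[[0,0,0],0]])

```text
time: 11.4
tool_pos: [0.5477, 0.1029, 0.2716]
tool_rot: [-3.142, -0.0, -2.898]
contact_force: [-0.7, -0.3, -0.1]
opening: 0.0521
grip_force: 0.0
```

Run:
```python
from h import *
from cell import robot
s=robot.observe();print(s['time'],s['tool_pos'],s['tool_rot'],s['qpos'].round(2))
c=robot.read_camera('wrist');C=cam(c,s)
cy,sy=np.cos(.248),np.sin(.248)
for y in(-.08,0,.08):print(y,[proj(C,[[.5663-y*sy,.1068+y*cy,z]])[0].round(0) for z in (.045,.073)])
h=cv2.cvtColor(c['pixels'],cv2.COLOR_RGB2HSV)
for n,lo,hi in(('orange',5,17),('green',50,80),('blue',100,125)):
    k,l,st,ce=cv2.connectedComponentsWithStats(cv2.inRange(h,(lo,130,50),(hi,255,255)))
    print(n,[(st[i].tolist(),ce[i].round(1)) for i in range(1,k) if st[i,4]>200])
cv2.imwrite('pics/w2.png',c['pixels'][:,:,::-1]);pickle.dump((c,s),open('w2.pkl','wb'))
```

```text
11.4 [0.54767504 0.10291467 0.27163712] [-3.14155168e+00 -8.32340187e-05 -2.89787969e+00] [ 0.05  0.38  1.39 -0.    1.37 -1.77]
-0.08 [array([198., 183.]), array([194., 188.])]
0 [array([254., 182.]), array([254., 187.])]
0.08 [array([310., 182.]), array([314., 187.])]
orange [([487, 95, 25, 26, 525], array([499.2, 107.6])), ([186, 169, 30, 29, 266], array([203.5, 178.5]))]
green [([261, 81, 24, 26, 513], array([272.4,  93.3]))]
blue [([224, 79, 26, 27, 536], array([236.4,  92.1])), ([293, 168, 29, 29, 235], array([303.2, 177.4]))]
```

View pics/w2.png

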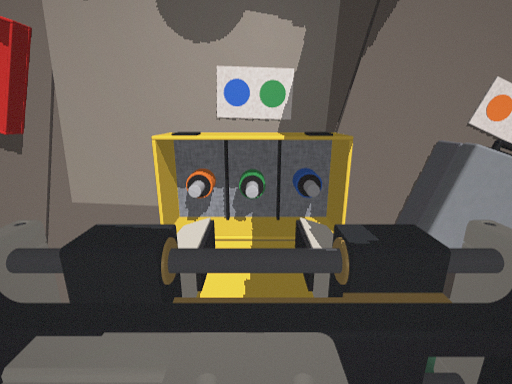

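Orange is in the -y bay: sleeve centre about (201,183), hub top about (197,188). Green (252,184) and blue (307,182) match the card.

Run:
```python
from h import *
c,s=pickle.load(open('w2.pkl','rb'));C=cam(c,s)
h=cv2.cvtColor(c['pixels'],cv2.COLOR_RGB2HSV);m=cv2.inRange(h,(5,110,50),(17,255,255));m[:,230:]=0;m[:160]=0
k=cv2.convexHull(np.argwhere(m>0)[:,::-1].astype(np.float32));e=cv2.fitEllipse(k);print(e)
P=atz(C,e[0],.043);print('sleeve',P)
print('hub',atz(C,(196.5,188.5),.073)); Q=np.array([.5663+.08*np.sin(.248),.1068-.08*np.cos(.248)]);print('bay',Q)
print(shift(s,[P[0],P[1],.067],-2.8936))
cv2.imwrite('pics/w2c.png',cv2.resize(c['pixels'][150:220,165:335],None,fx=4.5,fy=4.5,interpolation=2)[:,:,::-1])
```

```text
((201.75048828125, 242.2402801513672), (85.52381134033203, 142.88027954101562), 2.288626194000244)
sleeve [0.67800427 0.05172554 0.043     ]
hub [0.58621466 0.0329802  0.073     ]
bay [0.58593725 0.02924758]
(array([-1.902, -1.352,  3.411]), np.float64(-0.004))
```

View pics/w2c.png

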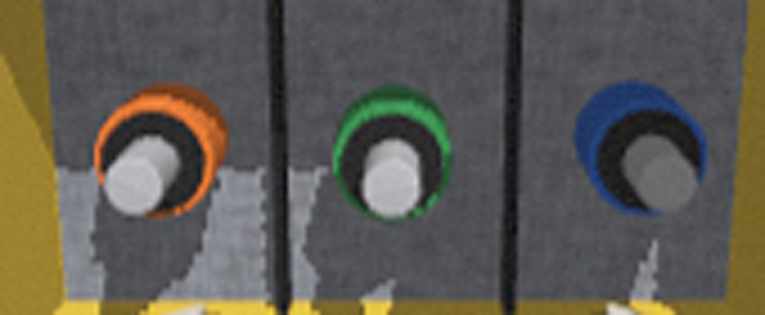

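Run:
```python
from h import *
c,s=pickle.load(open('w2.pkl','rb'));C=cam(c,s)
print(atz(C,(199,184.9),.045),atz(C,(194.8,191.0),.073))
print(shift(s,[.588,.030,.067],-2.8936))
```

```text
[0.58899694 0.03114094 0.045     ] [0.59016193 0.03140905 0.073     ]
(array([-0.359, -1.341,  3.411]), np.float64(-0.004))
```

>>> step_arm(motion=[[[-0.2,-0.7,0],0],[[-0.39,-1.33,0.3],0],[[-0.39,-1.33,0.9],0],[[-0.39,-1.33,1.6],0],[[-0.39,-1.33,2.2],0],[[-0.39,-1.33,2.6],0],[[-0.39,-1.33,2.85],0],[[-0.39,-1.33,2.85],0]], hand=177)

```text
time: 12.45
tool_pos: [0.5894, 0.0312, 0.1]
tool_rot: [3.141, -0.002, -2.897]
contact_force: [0.2, -0.5, 0.1]
opening: 0.0282
grip_force: 0.0
```

Run:
```python
from h import *
from cell import robot
s=robot.observe();print(s['time'],s['tool_pos'],s['opening'])
c=robot.read_camera('wrist');C=cam(c,s);print(proj(C,[[.5895,.0313,.073],[.5895,.0313,.045],[*s['tool_pos'][:2],.073]]))
cv2.imwrite('pics/w3.png',c['pixels'][:,:,::-1])
```

```text
12.45 [0.58942403 0.03120112 0.10002326] 0.028195662129405823
[[254.44430947 225.22788584]
 [254.45354011 211.23372461]
 [254.33121832 225.09606083]]
```

View pics/w3.png

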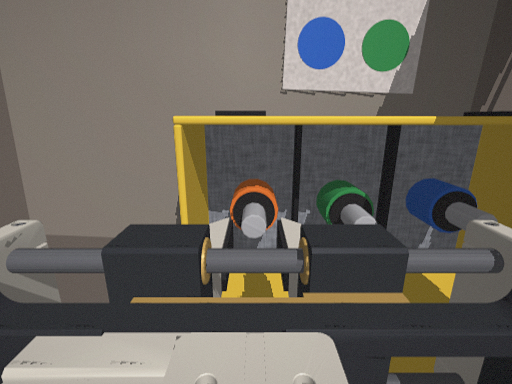

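The orange hub top at (254,227) is centred between the fingers. Descending and gripping.

>>> step_arm(motion=[[[0,0,0.2],0],[[0,0,0.4],0],[[0,0,0.57],0],[[0,0,0.57],0]])

```text
time: 13.0
tool_pos: [0.5891, 0.0312, 0.0654]
tool_rot: [3.141, -0.002, -2.896]
contact_force: [-0.7, 0.7, 0.4]
opening: 0.028
grip_force: 0.0
```

>>> step_arm(motion=[[[0,0,0],0],[[0,0,0],0],[[0,0,0],0],[[0,0,0],0],[[0,0,0],0]], hand=255, squeeze=25)

```text
time: 13.62
tool_pos: [0.59, 0.0311, 0.0668]
tool_rot: [-3.141, 0.001, -2.896]
contact_force: [0.6, 0.2, 0.7]
opening: 0.0176
grip_force: 25.0
```

>>> step_arm(motion=[[[0,0,-0.15],0],[[0,0,-0.5],0],[[0,0,-1.0],0],[[0,0,-1.6],0],[[0,0,-2.1],0],[[0,0,-2.4],0],[[0.1,-0.2,-2.4],0],[[0.32,-0.6,-2.4],0],[[0.6,-1.15,-2.4],0]])

```text
time: 14.75
tool_pos: [0.5705, -0.0454, 0.2093]
tool_rot: [3.141, -0.002, -2.895]
contact_force: [-0.2, -0.3, -2.9]
opening: 0.0177
grip_force: 25.0
```

>>> step_arm(motion=[[[0.3,-0.57,0],0],[[0.62,-1.18,0],0],[[0.94,-1.8,0],0],[[1.26,-2.4,0],0],[[1.58,-3.0,0],0],[[1.85,-3.55,0],0],[[2.05,-3.92,0],0],[[2.16,-4.12,0],0],[[2.2,-4.2,0],0],[[2.2,-4.2,0],0]])

```text
time: 16.0
tool_pos: [0.5047, -0.3206, 0.2102]
tool_rot: [3.141, -0.0, -2.896]
contact_force: [0.2, 0.1, -0.5]
opening: 0.0177
grip_force: 25.0
```

Run:
```python
from h import *
from cell import robot
s=robot.observe();print(s['time'],s['tool_pos'],s['opening'],s['grip_force'])
c=robot.read_camera('wrist');C=cam(c,s)
cv2.imwrite('pics/w4.png',c['pixels'][:,:,::-1])
w=-.077;print([proj(C,[[.5045+x*np.cos(w)-y*np.sin(w),-.321+x*np.sin(w)+y*np.cos(w),.03]])[0].round() for x,y in((-.075,-.075),(-.075,.075),(.075,.075),(.075,-.075))])
print(shift(s,[.5045,-.321,s['tool_pos'][2]]))
```

```text
16.0 [ 0.50465223 -0.32060782  0.21023477] 0.01768325018735403 24.990808367729187
[array([213.,  95.]), array([334., 137.]), array([290., 245.]), array([181., 212.])]
(array([ 0.004, -0.006, -0.   ]), None)
```

View pics/w4.png

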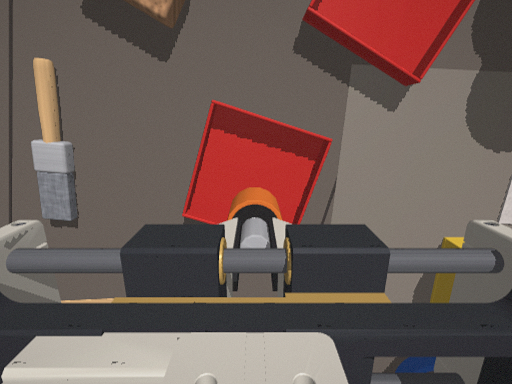

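>>> step_arm(motion=[[[0,0,0.4],0],[[0,0,0.9],0],[[0,0,1.4],0],[[0,0,1.9],0],[[0,0,2.15],0],[[0,0,2.25],0],[[0,0,2.32],0],[[0,0,2.37],0],[[0,0,2.37],0]])

```text
time: 17.18
tool_pos: [0.5049, -0.3212, 0.0687]
tool_rot: [-3.141, 0.0, -2.896]
contact_force: [-0.3, 0.1, -1.9]
opening: 0.0174
grip_force: 25.0
```

>>> step_arm(motion=[[[0,0,0.02],0],[[0,0,0.04],0],[[0,0,0.04],0]])

```text
time: 17.55
tool_pos: [0.5047, -0.321, 0.0659]
tool_rot: [-3.142, -0.0, -2.896]
contact_force: [-1.3, 0.6, -1.6]
opening: 0.0171
grip_force: 25.0
```

Still about -1.6 N, so the drum is still hanging. Creeping down until contact.

>>> step_arm(motion=[[[0,0,0.01],0],[[0,0,0.02],0],[[0,0,0.02],0]])

```text
time: 17.92
tool_pos: [0.5049, -0.3212, 0.0657]
tool_rot: [-3.141, 0.0, -2.896]
contact_force: [-2.0, 0.7, 5.7]
opening: 0.0174
grip_force: 25.0
```

>>> step_arm(motion=[[[0,0,0.01],0],[[0,0,0.02],0],[[0,0,0.02],0]])

```text
time: 18.3
tool_pos: [0.505, -0.3213, 0.0657]
tool_rot: [-3.14, 0.001, -2.896]
contact_force: [-3.9, 1.5, 13.6]
opening: 0.0176
grip_force: 25.0
```

>>> step_arm(motion=[[[0,0,-0.02],0],[[0,0,-0.03],0]])

```text
time: 18.55
tool_pos: [0.5048, -0.3211, 0.0657]
tool_rot: [-3.141, 0.0, -2.896]
contact_force: [-1.4, 0.0, 3.0]
opening: 0.0172
grip_force: 25.0
```

>>> step_arm(motion=[[[0,0,0],0],[[0,0,0],0],[[0,0,0],0],[[0,0,0],0]], hand=150)

```text
time: 19.05
tool_pos: [0.5047, -0.321, 0.0652]
tool_rot: [3.142, -0.0, -2.896]
contact_force: [-0.3, 0.1, -0.4]
opening: 0.0374
grip_force: 0.0
```

>>> step_arm(motion=[[[0,0,-0.2],0],[[0,0,-0.6],0],[[0,0,-1.2],0],[[0,0,-1.9],0],[[0,0,-2.5],0],[[0.7,0,-2.6],0],[[1.3,0,-2.6],0],[[1.3,0,-2.6],0]])

```text
time: 20.05
tool_pos: [0.4275, -0.3405, 0.2227]
tool_rot: [-3.14, 0.0, -2.899]
contact_force: [-0.2, 0.1, -0.2]
opening: 0.0378
grip_force: 0.0
```

Run:
```python
from h import *
from cell import robot
s=robot.observe();print(s['time'],s['tool_pos'],s['opening'])
a=robot.read_camera('scene')['pixels'];b=robot.read_camera('side')['pixels']
z=lambda p,f:cv2.resize(p,None,fx=f,fy=f,interpolation=2)
o=np.zeros((420,800,3),'u1');q=z(a[95:300,120:285],2);o[:410,:330]=q;q=z(b[90:290,160:360],2.1);o[:420,340:760]=q
cv2.imwrite('pics/fin.png',o[:,:,::-1])
```

```text
20.05 [ 0.42747227 -0.34049386  0.22265059] 0.03780755569169388
```

View pics/fin.png

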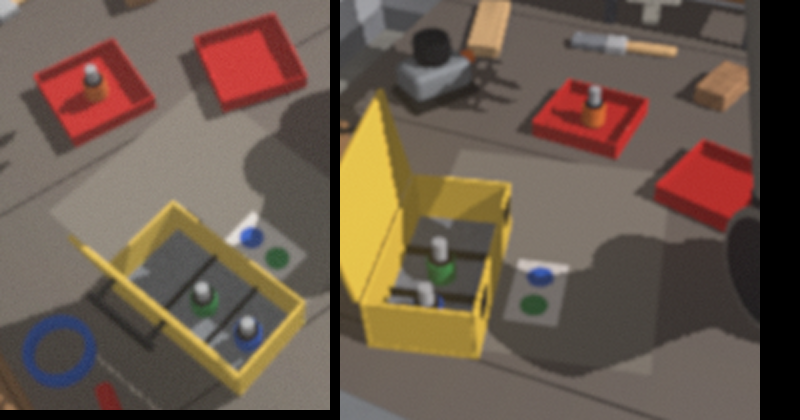

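The orange drum stands upright in the right-hand tray, the lid leans back open, and green and blue are still in their bays. Handing in.

```bash
python3 -c "
from cell import robot
print(robot.hand_in())"
```

```text
the job is handed in; nothing more can be done
None
```

Job handed in at about 20 s: the lid is leaning open, the orange drum stands upright in the tray farthest to the robot's right, and the green and blue drums are still in their bays; the hand-in returned no verdict.

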